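# Fit the cleansing brush head onto its handle

### The job

Take the face-brush head out of its drying dock: it is locked in by a twist, so turn it anticlockwise (seen from above) to its stop and lift it out. Set it over the stud on the upright brush handle and press straight down until it snaps on, then keep pressing so that the sprung collar under it stays pushed all the way down. Finish like that, still holding the head pressed down, and leave the other things on the counter where they are.

Things in the scene. Friction and masses are not known exactly. Their poses are not given: they have to be found in the camera images.
- head: white round face-brush head, 51 mm tall, about 50 g, starts locked standing on the dock's floor. Origin: centre of its underside, z up. Skirt 40 mm across (0 to 27 mm up) with two lugs at its foot along its own +x and -x, reaching 26.5 mm from the axis, 10 mm wide, 4 mm thick. Underside: 18.4 mm bore through a 4 mm thick lip, then a 24 mm wide cavity to 27 mm deep.
- head_grip (a point): on the head's axis 36 mm above its underside: the smooth round grip, 44 mm across, spans 27 to 41 mm above the underside; above it a face with short rubber nubs, 38 mm across, to 51 mm
- dock: grey round drying dock fixed to the counter; foot 84 mm across, 8 mm thick; cup wall 66 mm across. Origin: centre of its underside. Two inward lips (44 mm opening, 14.5 to 18.5 mm above the counter, the dock's highest part) hold the head's lugs down. The two 48-degree gaps that let the lugs out lie along its own +x and -x.
- dock_floor (a point): centre of the dock's floor, 8 mm above the counter, on which the head stands. The head starts 0.75 to 1.2 rad clockwise (from above) of the gaps; turned anticlockwise it meets a stop about 2 degrees past the gap centre and can there be lifted straight out
- handle: white upright brush handle, 44 mm thick at the top, shoulder 120 mm above the counter, fixed on a round charging base 90 mm across. Origin: centre of its underside, z up. On the shoulder stands a steel stud, 16 mm in diameter, 25 mm high, its top 8 mm tapering to 8 mm across. The head fits at any yaw.
- seat (a point): centre of the handle's shoulder, 120 mm above the counter: where the head's underside lies when fully down
- stud_tip (a point): top of the stud, 145 mm above the counter. Four sprung beads stand 2.5 mm out of the stud 9.5 mm above the shoulder; the head's lip must be forced over them with about 9 to 14 N (as its underside goes from 12 to 8 mm above the shoulder); then the force drops and the head clicks down to 5 mm and is held on
- collar (a joint): travel in m of the grey sprung collar ring (33 mm across) round the foot of the stud: 0 = up, standing 3 mm above the shoulder; 0.003 = pushed down level with the shoulder. Its spring pushes up with 4.5 N at the top and 8.5 N at the bottom and lifts a snapped-on head again when it is no longer pressed.
- canister: frosted glass canister with wooden lid, 86 mm across, 117 mm tall; bystander. Origin under its centre.
- trinket: round white ceramic trinket box, 74 mm across, 53 mm tall; bystander. Origin under its centre.
- hair_clip: red plastic hair clip, 75 x 22 x 16 mm; bystander. Origin under its centre.
- scraper: steel wire tongue scraper lying flat, 135 x 46 x 6 mm; bystander. Origin under its centre.
Not all that is in view belongs to the job. There is more than one size of the head; the one meant has the size given above.

How it is judged:
By the outcome, as a careful person would: the job done as asked, in the order asked, and still so for the second after the job is handed in, while the arm keeps its last pose, push and grip.
It also fails if it takes over 53 s, if anything falls off the work surface, if the arm or the gripper's body presses on something with over 40 N, if the wrist force passes 120 N, or if a joint passes its speed limit or range.

### The arm

A 6-joint arm with a two-finger parallel gripper is mounted at the origin on the work surface. World frame = base frame: x ahead of the robot, y to its left, z up, the work surface at z = 0. Lengths are in m, angles in degrees, forces in N, time in s.
With the tool pointing down it reaches from about 0.35 to 0.775 m from the base axis. Payload 5.5 kg.
Tool frame: the origin (TCP) lies midway between the tips of the shut fingers; the grasp point (between the pads) lies 19 mm behind it; z points along the fingers, y is the line along which they close (so a half turn about z gives the same grasp; the last joint's range is limited). The gripper opens to 85 mm and grips with 20 to 120 N. Pads are 22 mm wide; open, the fingers measure 114 mm over their backs; the gripper's body (76 mm by 85 mm) begins 54 mm behind the grasp point. The pads swing forward as they close: fully open they stand 13 mm farther back than shut.
Start: joints at [-76.753, 17.945, 2.641, 74.691, 0, 82.002], TCP at [0.208, -0.536, 0.231] pointing down, gripper open.
Joint ranges: [-158.12, 158.12], [-49.38, 96.58], [-58.88, 72.47], [-126.05, 133.96], [-84.25, 85.87], [-180, 180]. Speed limits (degrees/s): [147.25, 147.25, 180, 180, 180, 180].

### API

Orientations are given as [roll, pitch, yaw] about the fixed x, y, z axes, in that order (R = Rz(yaw) Ry(pitch) Rx(roll)).
In Python, from bench import manip gives the robot as it stands.
- The arm moves only by the shell command python3 -m inch 'ROWS' [OPENING]. ROWS is JSON, a list of rows, each a list of 6 numbers: the shift along the world's x, y, z in cm, then the turn, a rotation vector about the world's x, y, z in degrees. A call has 1 to 8 rows; each row shifts and turns the commanded pose from where the row before left it; what a row does not reach is not made up. A row lasts 1/12 s, in which the tool goes at most 41.7 mm and 7.16 degrees, less where a joint would pass 70% of its speed; a pose out of reach is approached as far as the arm can. A call is refused whole if a number of a shift passes 4.17 or a number of a turn 7.16, either way. A call with a gripper value outside its range is refused whole. OPENING is the finger opening in cm, from 0 to 8.54, set as the call begins (- or left out, the last holds). The fingers move at their own pace and stop on an object; the grip force is fixed at half the most. Time passes only in rows, so rows that do not move let the fingers close. It gives the time, the measured TCP pose, the force, the opening and the grip force at its end, in the units of the state.
- manip.state(): the state, without advancing time (a new reading comes with each control period).
- manip.read_camera(name): name is "scene" or "side" or "wrist"; returns a dict with "color" (400x640x3 uint8, red, green, blue), "fx", "fy", "cx", "cy" (pixels), "D" ([k1, k2, p1, p2, k3] as OpenCV has them; the pictures are not rectified), "R" (3x3) and "t" (3): a world point X has camera coordinates R X + t; the wrist camera has in their place "T_tool_cam" (4x4, takes a point from camera to tool coordinates, whose origin is the TCP and whose axes are the flange's). Camera axes: x right, y down, z forward; pixel columns grow to the right and rows downward; lengths in m; the calibration is good to about 2 mm. A picture is of the moment at which its call begins: read the wrist's pose just before it. There is no depth.
- manip.sign_off(): hands the job in; it is judged then, once.
The state is a dict: "t": time; "joint_positions": joint angles; "qd": joint speeds; "joint_efforts": joint torques, N m; "tcp_pos": TCP position; "ee_rot": TCP orientation; "contact_force": force on the tool from outside, world axes, zero at the start; "moment": the same for the moment, N m; "grip_width": finger opening in m; "grip_force": force on a finger pad.
Only numpy, scipy, OpenCV 4.12 (cv2) and the standard library are available. Lean on these libraries where they do the work, as an engineer would, in place of code of your own. Each camera call takes 0.05 s, during which the arm holds its last target. There are 200 camera calls.

## Working session

There is one attempt and no reset: what is moved stays moved. The work goes in short steps, Python scripts to look and compute and a shell command to move; the robot and the scene stay as the last step left them, time stands still between calls to the robot, and variables do not carry over. Pictures are saved under pics/ and viewed, at most 10 in all, crops included, and the job is handed in when it is done.

```bash
mkdir -p pics
cat > h.py <<'E'
import numpy as np,cv2,pickle
from bench import manip
from scipy.spatial.transform import Rotation as Ro
def cam(n):
    s=manip.state(); c=manip.read_camera(n)
    if n=="wrist":
        T=np.eye(4);T[:3,:3]=Ro.from_euler('xyz',s["ee_rot"],degrees=True).as_matrix();T[:3,3]=s["tcp_pos"]
        M=np.linalg.inv(T@np.array(c["T_tool_cam"]));c["R"],c["t"]=M[:3,:3],M[:3,3]
    c["R"]=np.array(c["R"]);c["t"]=np.array(c["t"])
    c["K"]=np.array([[c["fx"],0,c["cx"]],[0,c["fy"],c["cy"]],[0,0,1.]]);c["D"]=np.array(c["D"])
    return c
def ray(c,uv):
    p=cv2.undistortPoints(np.array([[uv]],float),c["K"],c["D"])[0,0]
    d=c["R"].T@np.array([p[0],p[1],1]);return -c["R"].T@c["t"],d/np.linalg.norm(d)
def tri(obs):
    A=np.zeros((3,3));b=np.zeros(3);
    for c,uv in obs:
        o,d=ray(c,uv);P=np.eye(3)-np.outer(d,d);A+=P;b+=P@o
    X=np.linalg.solve(A,b);return X,[np.linalg.norm((np.eye(3)-np.outer(d,d))@(X-o)) for o,d in [ray(*q) for q in obs]]
def atz(c,uv,z):
    o,d=ray(c,uv);return o+d*(z-o[2])/d[2]
def proj(c,X): return cv2.projectPoints(np.array(X,float).reshape(-1,3),cv2.Rodrigues(c["R"])[0],c["t"],c["K"],c["D"])[0][:,0]
def save(n,c): cv2.imwrite(f"pics/{n}.png",c["color"][...,::-1]);pickle.dump(c,open(f"{n}.pkl","wb"))
def load(n): return pickle.load(open(f"{n}.pkl","rb"))
E
python3 - <<'E'
from h import *
print(manip.state())
cs=[cam(n) for n in("scene","side","wrist")]
for n,c in zip(("scene0","side0","wrist0"),cs): save(n,c);print(n,-c["R"].T@c["t"])
E
```

```text
{'t': 0.0, 'joint_positions': array([-7.67533245e+01,  1.79912333e+01,  2.57702311e+00,  7.46910766e+01,
       -1.01370602e-04,  8.20016324e+01]), 'qd': array([-0.02240266, -0.03150715, -0.02386778,  0.11166266, -0.02296865,
       -0.025027  ]), 'joint_efforts': array([-1.40204978e-03, -4.80628645e+01,  2.98532063e+01,  1.93947583e-02,
       -1.36383374e-04, -1.53459666e-05]), 'tcp_pos': array([ 0.20822823, -0.53542045,  0.23040496]), 'ee_rot': array([-1.79895723e+02, -1.45497318e-02,  2.12450299e+01]), 'contact_force': array([0.29429483, 0.46952925, 0.39399049]), 'moment': array([ 0.01262232, -0.01437648,  0.02614291]), 'grip_force': 0.0, 'grip_width': 0.08552976183851528}
scene0 [ 1.13391206 -0.24819501  0.70931519]
side0 [ 0.55934668 -0.62094981  0.69700176]
wrist0 [ 0.27248621 -0.51019572  0.3724005 ]
```

View pics/scene0.png

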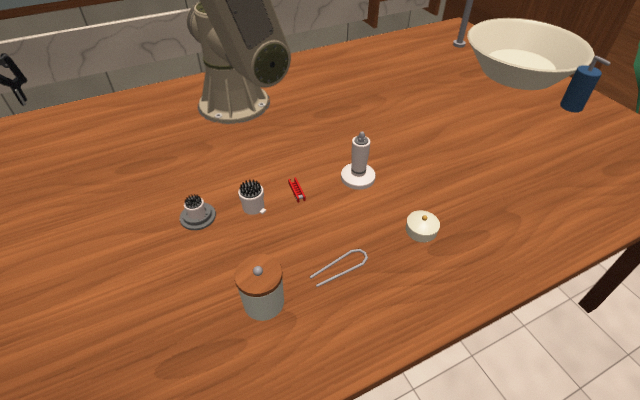

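View pics/side0.png

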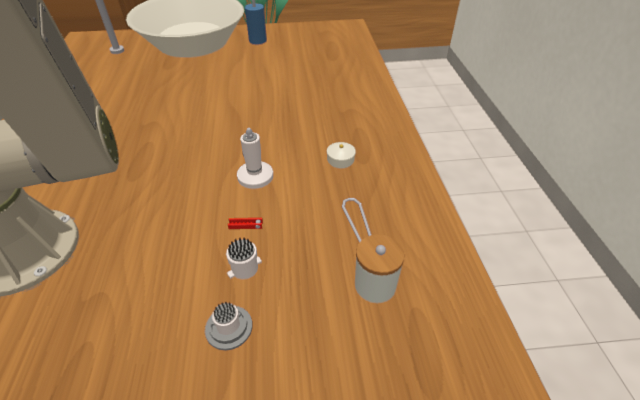

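Scene view: the docked head is at scene (195,205) / side (226,320). A larger loose head, the decoy, is at scene (251,196) / side (242,257). The handle is at scene (360,155) / side (252,155). Candidates for "head" are these two, and I choose the docked one. Next I'll check it in a close crop.

Run:
```python
from h import *
def crop(n,u,v,w,h,s):
    return cv2.resize(load(n)["color"][v:v+h,u:u+w,::-1],None,fx=s,fy=s,interpolation=cv2.INTER_CUBIC)
a=crop("scene0",165,180,64,48,6.25);b=crop("side0",196,292,64,48,6.25)
c=crop("scene0",328,120,64,48*3//2,300/72);c=crop("scene0",320,124,80,60,5);d=crop("side0",212,122,80,60,5)
im=np.vstack([np.hstack([a,b]),np.hstack([c,d])]);cv2.imwrite("pics/crop1.png",im);print(im.shape)
```

```text
(600, 800, 3)
```

View pics/crop1.png

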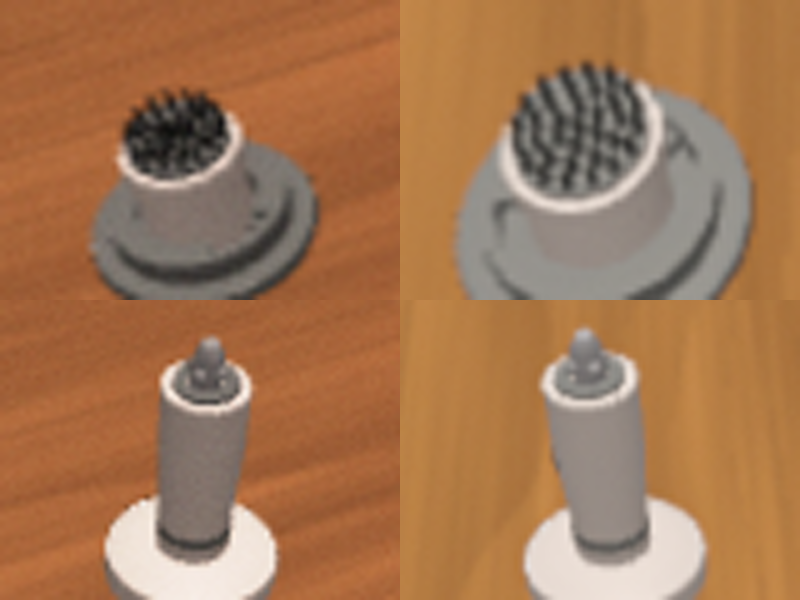

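View pics/wrist0.png

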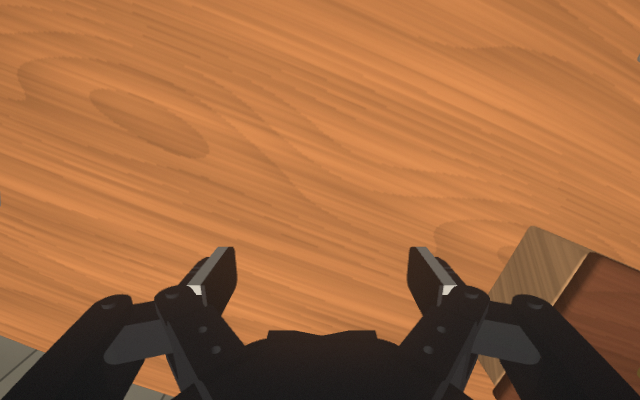

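Crop: the docked head has a narrow grip and two lip walls around it, which matches the description. Rim centre is about scene (193.5,202.5) and side (224.7,314). Stud tip is at scene (361.4,131.5) and side (248.6,127.4). The wrist view shows only wood and a tray corner.

Run:
```python
from h import *
s,d=load("scene0"),load("side0")
O={"rim":((193.5,202.5),(224.7,314)),"studtip":((361.4,131.5),(248.6,127.4)),"shoulder":((360.6,140.2),(249.6,137.6)),"hbase":((357.7,173.5),(254.6,173)),"decoytop":((251,187),(241.5,249)),"clip":((296.5,190),(245.5,223))}
for k,(a,b) in O.items():
    X,r=tri([(s,a),(d,b)]);print(k,X.round(4),np.round(r,4))
rim=tri([(s,O["rim"][0]),(d,O["rim"][1])])[0];hs=tri([(s,O["shoulder"][0]),(d,O["shoulder"][1])])[0]
th=np.linspace(0,2*np.pi,120)
def circ(xy,z,r): return np.c_[xy[0]+r*np.cos(th),xy[1]+r*np.sin(th),0*th+z]
def draw(n,u,v,w,h,sc):
    c=load(n);im=cv2.resize(c["color"][v:v+h,u:u+w,::-1],None,fx=sc,fy=sc,interpolation=cv2.INTER_CUBIC)
    for xy,z,r,col in((rim,.049,.022,(0,255,0)),(rim,.0,.042,(255,255,0)),(rim,.008,.042,(255,0,0)),(hs,.12,.022,(0,255,0)),(hs,.145,.004,(0,0,255)),(hs,0,.045,(255,0,0))):
        p=(proj(c,circ(xy,z,r))-[u,v]+.5)*sc-.5
        cv2.polylines(im,[np.round(p).astype(int)],True,col,1)
    return im
im=np.vstack([np.hstack([draw("scene0",165,180,64,48,6.25),draw("side0",196,298,64,48,6.25)]),np.hstack([draw("scene0",320,128,80,60,5),draw("side0",212,126,80,60,5)])])
cv2.imwrite("pics/ov1.png",im)
```

```text
rim [ 0.4378 -0.2273  0.047 ] [0.0002 0.0002]
studtip [0.487  0.1822 0.1475] [0.0003 0.0003]
shoulder [0.4855 0.1829 0.1195] [0.0006 0.0006]
hbase [0.485  0.1836 0.0101] [0.0008 0.0008]
decoytop [ 0.4643 -0.0966  0.061 ] [0.0023 0.0023]
clip [0.465  0.0181 0.0058] [0.0007 0.0007]
```

View pics/ov1.png

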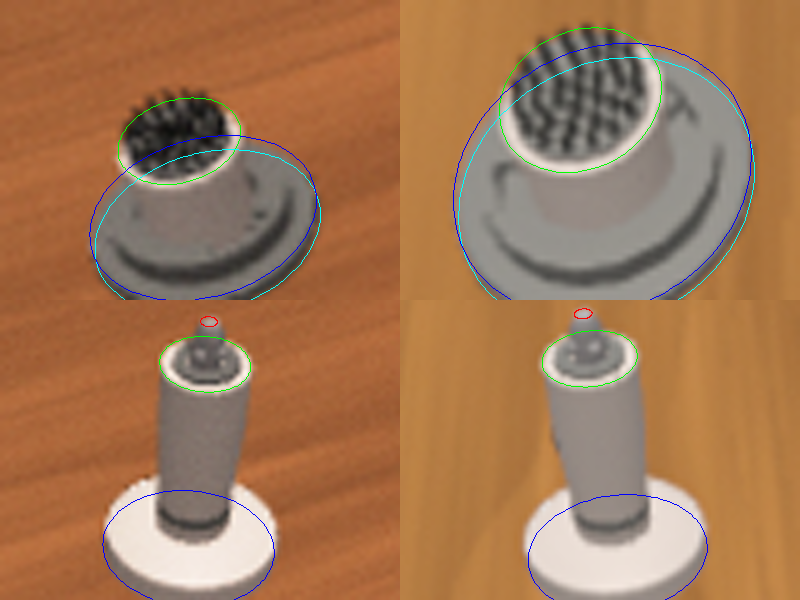

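Overlay fits: rim and foot circles match in both views. Heights check out: rim 47 mm (49 expected), stud tip 147 (145), shoulder 119.5 (120). Head axis is about (0.438,-0.228) and handle about (0.486,0.183). Next I'll move so the wrist camera stands over the head.

```bash
python3 -m inch '[[2.1,3.5,0,0,0,0],[2.1,3.5,0,0,0,0],[2.1,3.5,0,0,0,0],[2.1,3.5,0,0,0,0],[2.1,3.5,0,0,0,0],[2.1,3.5,0,0,0,0],[2.1,3.5,0,0,0,0],[1.9,3.7,0,0,0,0]]' 8.54; python3 -m inch '[[0,0,0,0,0,0],[0,0,0,0,0,0]]'
python3 - <<'E'
from h import *
c=cam("wrist");save("w1",c)
print(-c["R"].T@c["t"],c["R"][2],manip.state()["tcp_pos"],proj(c,[[.438,-.228,.049]]))
th=np.linspace(0,2*np.pi,120)
im=np.ascontiguousarray(c["color"][...,::-1])
for z,r,col in((.049,.022,(0,255,0)),(.008,.042,(255,0,0))):
    p=proj(c,np.c_[.438+r*np.cos(th),-.228+r*np.sin(th),0*th+z]);cv2.polylines(im,[np.round(p).astype(int)],True,col,1)
cv2.imwrite("pics/w1o.png",im)
E
```

```text
t: 0.82
tcp_pos: [0.375, -0.2523, 0.2312]
ee_rot: [180.0, -0.0, 21.2]
contact_force: [0.6, -0.1, 1.0]
grip_width: 0.0859
grip_force: 0.0
t: 0.98
tcp_pos: [0.3751, -0.2518, 0.2313]
ee_rot: [-180.0, 0.0, 21.5]
contact_force: [0.9, -0.3, 0.4]
grip_width: 0.0856
grip_force: 0.0
[ 0.43915328 -0.22598868  0.37319269] [-0.2506222  -0.09779549 -0.96313268] [ 0.37469032 -0.25335991  0.23133482] [[323.03995905 121.84894989]]
```

View pics/w1o.png

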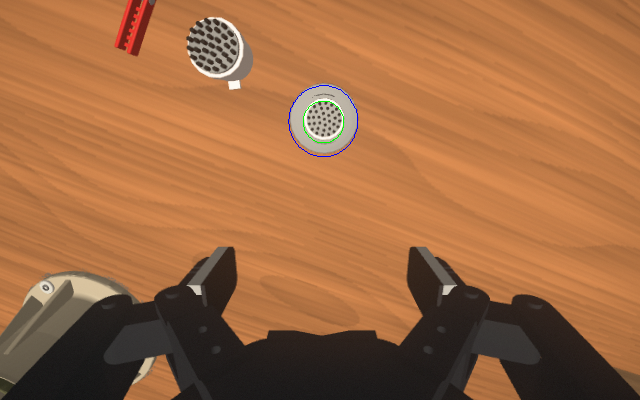

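The wrist view agrees: the rim lies at (323,120) and the foot circle fits to about 1 px (about 1 mm). I'll move over the head and descend in stages.

```bash
python3 -m inch '[[2.1,0.8,0,0,0,0],[2.1,0.8,0,0,0,0],[2.1,0.9,-2,0,0,0],[0,0,-3.5,0,0,0],[0,0,-3.5,0,0,0],[0,0,-3,0,0,0],[0,0,-2,0,0,0],[0,0,0,0,0,0]]'; python3 -m inch '[[0,0,-2,0,0,0],[0,0,-2,0,0,0],[0,0,-1,0,0,0],[0,0,-1,0,0,0],[0,0,-1,0,0,0],[0,0,0,0,0,0],[0,0,0,0,0,0]]'
```

```text
t: 1.7
tcp_pos: [0.4338, -0.2287, 0.0867]
ee_rot: [-179.6, 0.3, 21.1]
contact_force: [-1.4, 0.3, -0.5]
grip_width: 0.0853
grip_force: 0.0
t: 2.28
tcp_pos: [0.4372, -0.2292, 0.0214]
ee_rot: [-180.0, 0.0, 21.2]
contact_force: [0.1, -0.5, -0.4]
grip_width: 0.0852
grip_force: 0.0
```

```bash
python3 -m inch '[[0,0.1,0,0,0,0],[0,0,0,0,0,0],[0,0,0,0,0,0],[0,0,0,0,0,0],[0,0,0,0,0,0],[0,0,0,0,0,0],[0,0,0,0,0,0],[0,0,0,0,0,0]]' 3.6; python3 -m inch '[[0,0,0,0,0,0],[0,0,0,0,0,0],[0,0,0,0,0,0],[0,0,0,0,0,0]]'; python3 -c "
from h import *
print([manip.state()['moment'] for _ in range(1)]);save('w2',cam('wrist'))"
```

```text
t: 2.95
tcp_pos: [0.438, -0.2283, 0.0224]
ee_rot: [179.9, -0.1, 21.3]
contact_force: [-1.1, 1.2, 5.3]
grip_width: 0.0421
grip_force: 60.0
t: 3.28
tcp_pos: [0.438, -0.2283, 0.0224]
ee_rot: [179.9, -0.0, 21.3]
contact_force: [-0.7, -0.2, 5.1]
grip_width: 0.0421
grip_force: 60.0
[array([0.17995444, 0.16999701, 0.02649045])]
```

View pics/w2.png

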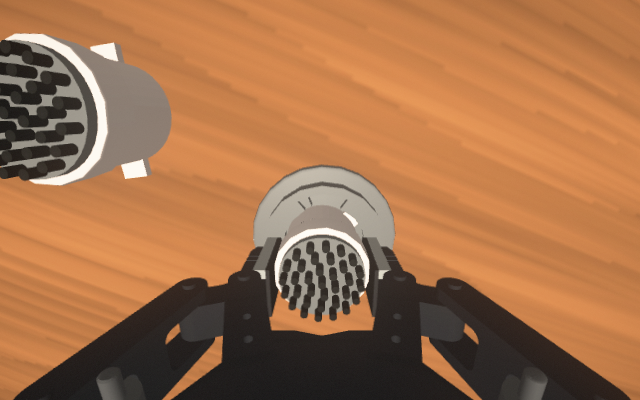

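The wrist view shows the head's rim centred between the pads at (322,270), with a lug visible at (350,218). The grip holds at 60 N. Now I'll turn it anticlockwise.

```bash
python3 -m inch '[[0,0,0,0,0,5],[0,0,0,0,0,5],[0,0,0,0,0,5],[0,0,0,0,0,5],[0,0,0,0,0,5],[0,0,0,0,0,5],[0,0,0,0,0,5],[0,0,0,0,0,5]]';python3 -c "
from h import *
print(manip.state()['moment'],manip.state()['joint_positions'])"; python3 -m inch '[[0,0,0,0,0,2],[0,0,0,0,0,2],[0,0,0,0,0,0]]';python3 -c "
from h import *
print(manip.state()['moment'])"
```

```text
t: 4.0
tcp_pos: [0.4393, -0.2291, 0.0224]
ee_rot: [179.7, 0.0, 61.5]
contact_force: [2.7, -1.8, 1.2]
grip_width: 0.0418
grip_force: 60.5
[-0.35033989 -0.48862061 -0.07681216] [-3.68495108e+01  1.87417649e+01 -2.81707534e+01  4.28350847e+01
  2.18371573e-02  8.16504833e+01]
t: 4.25
tcp_pos: [0.4392, -0.2292, 0.0224]
ee_rot: [179.7, 0.0, 65.3]
contact_force: [3.3, -2.1, 1.9]
grip_width: 0.0421
grip_force: 60.5
[-0.40299002 -0.56305129 -0.04845638]
```

```bash
for i in 1 2 3 4; do python3 -m inch '[[0,0,0,0,0,2],[0,0,0,0,0,2],[0,0,0,0,0,0]]' | tr '\n' ' ';python3 -c "
from h import *
print(manip.state()['moment'])"; done
```

```text
t: 4.5 tcp_pos: [0.4392, -0.2293, 0.0224] ee_rot: [179.8, 0.1, 69.2] contact_force: [3.6, -3.2, 2.2] grip_width: 0.0422 grip_force: 60.6 [-0.47445703 -0.74885954 -0.07507372]
t: 4.75 tcp_pos: [0.4392, -0.2293, 0.0224] ee_rot: [179.8, 0.1, 73.2] contact_force: [4.1, -3.5, 3.7] grip_width: 0.0424 grip_force: 60.6 [-0.57664039 -0.88983723 -0.11014705]
t: 5.0 tcp_pos: [0.44, -0.2299, 0.0226] ee_rot: [179.7, 0.1, 77.2] contact_force: [6.3, -4.3, 2.6] grip_width: 0.0426 grip_force: 60.6 [-0.90127968 -1.30834229 -0.15582236]
t: 5.25 tcp_pos: [0.4404, -0.2303, 0.0226] ee_rot: [179.6, 0.2, 81.0] contact_force: [7.7, -3.7, 0.9] grip_width: 0.042 grip_force: 60.6 [-0.83787607 -1.65239645 -1.18371561]
```

Mz jumped to -1.18 N·m at 81° (about 60° turned), which looks like the stop. I'll press 1° more to confirm, then look at the lugs.

```bash
python3 -m inch '[[0,0,0,0,0,1],[0,0,0,0,0,0]]' | tr '\n' ' ';python3 -c "
from h import *
print(manip.state()['moment']);c=cam('wrist');save('w3',c);a=cv2.resize(c['color'][150:330,220:420,::-1],None,fx=2.6,fy=2.6)
b=load('w3');s=cam('scene');save('s3',s);b=cv2.resize(s['color'][165:240,160:240,::-1],None,fx=3.5,fy=3.5)
im=np.zeros((a.shape[0],800,3),np.uint8);im[:,:a.shape[1]]=a;im[:b.shape[0],a.shape[1]:a.shape[1]+b.shape[1]]=b;cv2.imwrite('pics/c3.png',im)"
```

```text
t: 5.42 tcp_pos: [0.4404, -0.2303, 0.0226] ee_rot: [179.6, 0.2, 81.9] contact_force: [8.4, -4.4, 0.8] grip_width: 0.0418 grip_force: 60.6 [-0.8018879  -1.69455748 -1.71066203]
```

View pics/c3.png

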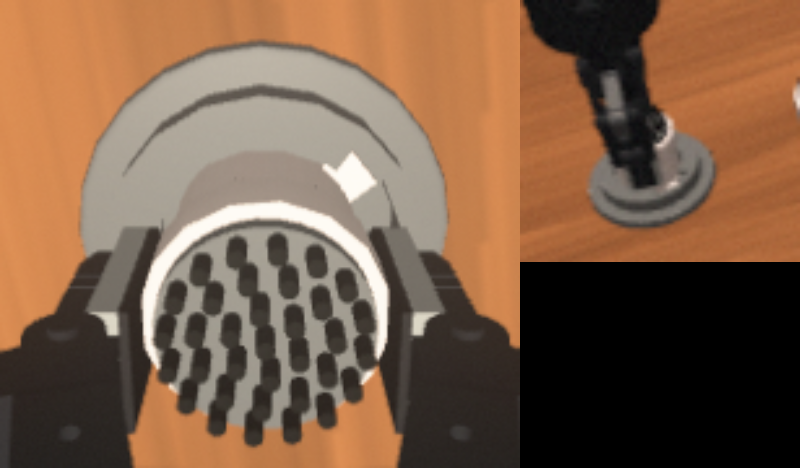

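The lug stands fully clear in the gap at crop (350,175) and the torque is rising, so the stop is reached. I'll relieve the side load, ease back slightly and lift straight up.

```bash
python3 -m inch '[[0.2,-0.15,0,0,0,-1],[0,0,0,0,0,-1],[0,0,0,0,0,0]]' | tr '\n' ' ';python3 -c "
from h import *
print(manip.state()['moment'])";python3 -m inch '[[0,0,0.3,0,0,0],[0,0,0.3,0,0,0],[0,0,0.3,0,0,0],[0,0,0.3,0,0,0],[0,0,0,0,0,0]]' | tr '\n' ' ';python3 -c "
from h import *
print(manip.state()['moment'])"
```

```text
t: 5.77 tcp_pos: [0.4405, -0.2305, 0.0224] ee_rot: [179.8, 0.1, 80.0] contact_force: [2.2, -1.5, 6.8] grip_width: 0.0425 grip_force: 61.2 [-0.35027035 -0.65059898 -0.87179856]
t: 6.18 tcp_pos: [0.4384, -0.2287, 0.0332] ee_rot: [-179.9, -0.1, 80.2] contact_force: [0.4, 0.1, -0.7] grip_width: 0.042 grip_force: 64.8 [-0.01652332 -0.03859021 -0.01949761]
```

Lifted free (force about 0 to -1 N, moments about 0). Next I'll go up and across, stopping short of the handle for wrist views.

```bash
python3 -m inch '[[0,0,2,0,0,0],[0,0,3,0,0,0],[0,0,3.5,0,0,0],[0,0,3.5,0,0,0],[0.3,1,3,0,0,0],[0.4,2.5,1,0,0,0],[0.4,3.2,0,0,0,0],[0.4,3.2,0,0,0,0]]' | tr '\n' ' ';python3 -m inch '[[0.5,3.2,0,0,0,0],[0.5,3.2,0,0,0,0],[0.5,3.2,0,0,0,0],[0.5,3.2,0,0,0,0],[0.5,3,0,0,0,0],[0.5,2,0,0,0,0],[0,0,0,0,0,0],[0,0,0,0,0,0]]' | tr '\n' ' '
python3 -c "
from h import *
save('w4',cam('wrist'))"
python3 -m inch '[[0.3,2,0,0,0,0],[0,2.5,0,0,0,0],[0,2,0,0,0,0],[0,0,0,0,0,0],[0,0,0,0,0,0]]' | tr '\n' ' '
python3 -c "
from h import *
for n in ('scene','side'): save(n+'5',cam(n))
c=cam('wrist');save('w5',c);c4=load('w4')
P=[[.486,.183,.145],[.486,.183,.12]]
print(proj(c4,P),proj(c,P),c['K'])
cv2.imwrite('pics/w45.png',cv2.resize(np.vstack([c4['color'],c['color']])[...,::-1],(480,600),interpolation=cv2.INTER_AREA))"
```

```text
t: 6.85 tcp_pos: [0.4536, -0.1295, 0.194] ee_rot: [-180.0, -0.0, 80.1] contact_force: [-0.3, -0.3, -0.6] grip_width: 0.0421 grip_force: 64.9 t: 7.52 tcp_pos: [0.4829, 0.0486, 0.1927] ee_rot: [-179.8, 0.0, 80.4] contact_force: [0.6, -0.1, -0.0] grip_width: 0.0419 grip_force: 64.8 t: 7.98 tcp_pos: [0.4867, 0.1119, 0.193] ee_rot: [-179.9, 0.0, 80.2] contact_force: [0.1, 0.3, -0.9] grip_width: 0.0419 grip_force: 64.8 [[287.51071179   8.28100004]
 [291.77482427  22.02163018]] [[299.9663354  118.07009425]
 [302.45       118.27171342]] [[290.09263092   0.         321.54035814]
 [  0.         290.09263092 200.83859195]
 [  0.           0.           1.        ]]
```

View pics/w45.png

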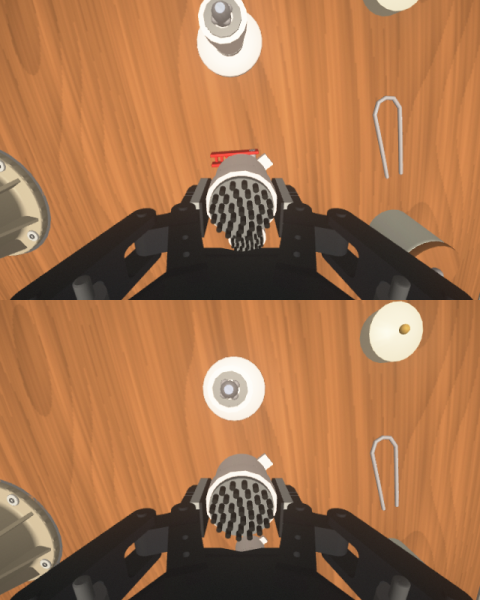

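The top half (w4) shows the stud at about (293,12). The bottom half (w5) shows it at about (305,118), with the held head centred at about (322,270) and one lug visible. I'll refine head against stud numerically in the wrist frame.

Run:
```python
from h import *
from scipy.optimize import least_squares
c=load("w5");g=c["color"].astype(int);mx=g.max(2);mn=g.min(2)
def show(u,v,w,h,st):
    print(u,v)
    for r in range(v,v+h,st): print(r,' '.join(f"{mn[r,k]:3d}" for k in range(u,u+w,st)))
# collar/stud: dark low-sat pixels inside the white base
white=((mn>185)&(mx-mn<45)).astype(np.uint8)
n,l,st,ce=cv2.connectedComponentsWithStats(white)
for i in range(1,n):
    if st[i,4]>60: print(i,st[i],ce[i].round(1))
def hole(c):
    g=c["color"].astype(int);mn=g.min(2);mx=g.max(2);w=((mn>185)&(mx-mn<45)).astype(np.uint8)
    cs,hi=cv2.findContours(w,cv2.RETR_CCOMP,cv2.CHAIN_APPROX_NONE)
    for q,h in zip(cs,hi[0]):
        if len(q)>25:
            print("hole" if h[3]>=0 else "outer",len(q),np.round(cv2.fitEllipse(q),1).tolist() if 0 else [np.round(np.ravel(x),1).tolist() for x in cv2.fitEllipse(q)])
hole(c);print("w4");hole(load("w4"))
show(280,96,50,46,2)
```

```text
1 [ 493    2   70   80 4183] [527.   41.6]
2 [ 271   76   82   85 3753] [313.9 117.3]
5 [299 113  12  13 127] [304.5 118.9]
8 [496 182  35  98 252] [512.3 217.8]
9 [343 206  21  20 208] [353.3 215.4]
10 [275 228  94  64 890] [320.6 248.1]
13 [  9 260  14  14  93] [ 15.7 266.5]
19 [ 54 347  12  11  70] [ 59.6 351.8]
outer 32 [[59.5, 352.0], [9.0, 13.0], [124.9]]
outer 35 [[15.5, 266.6], [10.1, 15.4], [134.9]]
outer 38 [[530.0, 264.6], [0.0, 18.9], [180.0]]
outer 314 [[321.5, 272.2], [84.8, 91.4], [89.8]]
outer 44 [[353.1, 215.4], [13.8, 19.5], [137.1]]
outer 333 [[515.3, 223.1], [30.9, 102.7], [175.1]]
outer 34 [[304.5, 118.9], [11.4, 12.3], [174.5]]
outer 236 [[311.6, 117.6], [81.4, 83.6], [176.2]]
hole 136 [[306.4, 118.4], [46.8, 48.3], [176.1]]
outer 211 [[527.5, 41.4], [68.0, 79.7], [21.1]]
hole 45 [[538.9, 38.3], [14.3, 17.8], [50.5]]
w4
outer 34 [[42.6, 314.6], [9.9, 14.5], [128.2]]
outer 36 [[351.5, 314.5], [3.2, 17.0], [177.8]]
outer 314 [[321.5, 272.0], [84.4, 91.3], [89.5]]
outer 26 [[1.6, 222.6], [4.5, 12.3], [175.7]]
outer 45 [[353.3, 215.6], [13.7, 20.2], [136.8]]
outer 4
[... 1979 characters left out ...]
 175 151 172 124 114 116 118 116 112 111 123 180 154 174 176 176 176 175 242
130 246 247 247 196 171 172 173 173 148 142 122 143 110 125 129 121 170 159 136 175 174 174 174 175 247
132 244 247 247 247 178 172 172 173 174 173 173 164 190 230 192 139 136 150 175 176 175 174 174 199 247
134 235 246 247 247 238 176 172 173 173 174 175 175 174 174 174 174 176 175 174 174 174 175 186 243 247
136 234 243 246 247 247 238 172 172 173 173 172 173 174 174 174 174 173 174 174 173 173 200 247 247 247
138 233 235 247 247 247 247 207 173 171 172 172 173 173 173 173 173 173 173 163 173 215 247 247 247 247
140 233 234 238 245 247 247 247 243 218 173 172 172 172 171 173 173 173 173 173 233 247 247 247 247 246
```

Run:
```python
from h import *
a,c=load("w4"),load("w5")
tip,r=tri([(a,(292.7,9.5)),(c,(304.5,118.9))]);print("tip",tip,r)
print("tip z.145",atz(a,(292.7,9.5),.145),atz(c,(304.5,118.9),.145));col=atz(c,(306.4,118.4),.123);print("collar",col,"base",atz(c,(311.6,117.6),.01))
# tool pose from camera
M=np.eye(4);M[:3,:3]=c["R"];M[:3,3]=c["t"]
T=np.linalg.inv(M)@np.linalg.inv(np.array(c["T_tool_cam"]));print("tcp",T[:3,3],Ro.from_matrix(T[:3,:3]).as_euler('xyz',degrees=True))
th=np.linspace(0,2*np.pi,360)
for h in (.0226,.0266,.0306):
  for dx in (-.004,-.002,0,.002,.004):
    P=np.c_[dx+.022*np.cos(th),.022*np.sin(th),0*th-h];W=P@T[:3,:3].T+T[:3,3];p=proj(c,W)
    print(h,dx,p.min(0).round(1),p.max(0).round(1))
s,d=load("scene5"),load("side5")
```

```text
tip [0.48877392 0.1820001  0.14450199] [np.float64(7.313723842556796e-05), np.float64(7.313723842564894e-05)]
tip z.145 [0.48886316 0.18182321 0.145     ] [0.48872803 0.1819987  0.145     ]
collar [0.48891132 0.18237944 0.123     ] base [0.4891719 0.1837095 0.01     ]
tcp [0.48701279 0.11127549 0.19311367] [-1.79962049e+02  4.01862146e-02  8.01574660e+01]
0.0226 -0.004 [274.  239.7] [368.4 322.8]
0.0226 -0.002 [273.8 235.5] [368.6 319.4]
0.0226 0 [273.6 231.3] [368.8 315.9]
0.0226 0.002 [273.3 227. ] [369.  312.4]
0.0226 0.004 [273.1 222.7] [369.2 308.9]
0.0266 -0.004 [272.6 243.4] [369.8 328.4]
0.0266 -0.002 [272.4 239.1] [370.  324.9]
0.0266 0 [272.2 234.8] [370.2 321.4]
0.0266 0.002 [271.9 230.4] [370.4 317.8]
0.0266 0.004 [271.7 226. ] [370.6 314.2]
0.0306 -0.004 [271.2 247.3] [371.2 334.3]
0.0306 -0.002 [270.9 242.9] [371.4 330.7]
0.0306 0 [270.7 238.5] [371.7 327.2]
0.0306 0.002 [270.4 234. ] [371.9 323.5]
0.0306 0.004 [270.2 229.4] [372.1 319.9]
```

Wrist-frame result: stud axis (0.4888,0.1821), tip height 144.5 mm (145 expected). The head axis is about 2.5 mm along tool +x from the TCP. Required shift is about (+0.14,+6.83) cm.

```bash
python3 -m inch '[[0.1,2.5,0,0,0,0],[0,2.5,0,0,0,0],[0,1.8,0,0,0,0],[0,0,-1,0,0,0],[0,0,-0.5,0,0,0],[0,0,0,0,0,0],[0,0,0,0,0,0]]' | tr '\n' ' '
python3 -c "
from h import *
o=[]
for n,u,v in (('scene',322,90),('side',210,80)):
    c=cam(n);save(n+'6',c);o.append(cv2.resize(c['color'][v:v+80,u:u+80,::-1],None,fx=5,fy=5,interpolation=cv2.INTER_CUBIC))
cv2.imwrite('pics/c6.png',np.hstack(o))"
```

```text
t: 8.72 tcp_pos: [0.4878, 0.1792, 0.1776] ee_rot: [-179.9, 0.1, 80.2] contact_force: [-0.1, -0.3, 0.0] grip_width: 0.0423 grip_force: 64.8
```

View pics/c6.png

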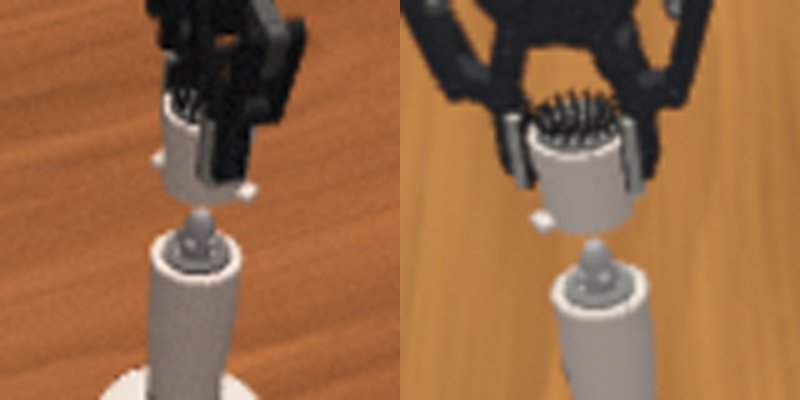

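The crop shows the head right above the stud. The side view suggests it is about 1 raw px left of centre, so I'll check that by projection.

Run:
```python
from h import *
c=load("side6");g=c["color"].astype(int)
for r in (119,121,123): print(r,[tuple(g[r,k])[0] for k in range(231,262)],[int(g[r,k][0]-g[r,k][2]) for k in range(231,262)])
for r in (140,145,150): print(r,"shaft R-B",[int(g[r,k][0]-g[r,k][2]) for k in range(236,266)])
th=np.linspace(0,2*np.pi,180)
for x in (.484,.486,.488):
    def ex(z,rad,row=None):
        p=proj(c,np.c_[x+rad*np.cos(th),.183+rad*np.sin(th),0*th+z]);return p.min(0).round(1),p.max(0).round(1)
    print(x,"skirt",ex(.163,.020),"grip foot",ex(.190,.02),"shoulder",ex(.12,.022),"z.1",ex(.1,.022))
```

```text
119 [np.int64(173), np.int64(173), np.int64(173), np.int64(174), np.int64(176), np.int64(175), np.int64(173), np.int64(158), np.int64(146), np.int64(148), np.int64(150), np.int64(152), np.int64(153), np.int64(152), np.int64(153), np.int64(153), np.int64(153), np.int64(152), np.int64(151), np.int64(151), np.int64(149), np.int64(148), np.int64(147), np.int64(142), np.int64(136), np.int64(140), np.int64(158), np.int64(164), np.int64(174), np.int64(183), np.int64(183)] [109, 111, 111, 110, 111, 112, 105, 57, 18, 17, 17, 17, 18, 17, 18, 18, 18, 17, 17, 18, 18, 19, 17, 15, 15, 19, 54, 74, 105, 114, 114]
121 [np.int64(174), np.int64(173), np.int64(173), np.int64(174), np.int64(174), np.int64(173), np.int64(174), np.int64(166), np.int64(146), np.int64(146), np.int64(150), np.int64(152), np.int64(152), np.int64(153), np.int64(154), np.int64(153), np.int64(153), np.int64(152), np.int64(152), np.int64(150), np.int64(150), np.int64(148), np.int64(146), np.int64(143), np.int64(141), np.int64(149), np.int64(174), np.int64(177), np.int64(178), np.int64(184), np.int64(184)] [110, 112, 111, 110, 112,
[... 1111 characters left out ...]
14, 25, 98, 114, 113, 111, 115]
0.484 skirt (array([237.6, 116.7]), array([255.4, 126.8])) grip foot (array([235.8, 106.5]), array([254.1, 116.5])) shoulder (array([239.3, 131.7]), array([258.3, 142.9])) z.1 (array([240.4, 138.5]), array([259.2, 149.9]))
0.486 skirt (array([238.4, 116.6]), array([256.3, 126.7])) grip foot (array([236.8, 106.4]), array([255. , 116.4])) shoulder (array([240.1, 131.6]), array([259.2, 142.9])) z.1 (array([241.3, 138.5]), array([260. , 149.8]))
0.488 skirt (array([239.3, 116.6]), array([257.2, 126.7])) grip foot (array([237.7, 106.4]), array([255.9, 116.3])) shoulder (array([241. , 131.5]), array([260. , 142.8])) z.1 (array([242.1, 138.4]), array([260.9, 149.7]))
```

The side view puts the head within about 0.5 mm of the stud axis. I'll descend onto the taper and watch side forces.

```bash
python3 -m inch '[[0.05,0,-0.5,0,0,0],[0,0,-0.5,0,0,0],[0,0,-0.5,0,0,0],[0,0,-0.5,0,0,0],[0,0,-0.3,0,0,0],[0,0,0,0,0,0],[0,0,0,0,0,0]]' | tr '\n' ' '
```

```text
t: 9.4 tcp_pos: [0.4886, 0.1805, 0.155] ee_rot: [-180.0, 0.0, 80.3] contact_force: [-0.5, -0.4, -0.6] grip_width: 0.0423 grip_force: 64.8
```

```bash
python3 -m inch '[[0,0,-0.3,0,0,0],[0,0,-0.2,0,0,0],[0,0,0,0,0,0],[0,0,0,0,0,0]]' | tr '\n' ' '
```

```text
t: 9.73 tcp_pos: [0.4886, 0.1803, 0.15] ee_rot: [-180.0, 0.0, 80.2] contact_force: [0.2, -1.4, -2.2] grip_width: 0.0418 grip_force: 64.9
```

The stud is in the bore with only small side forces. Now I'll press on over the beads.

```bash
for i in 1 2 3; do python3 -m inch '[[0,0,-0.15,0,0,0],[0,0,-0.15,0,0,0],[0,0,0,0,0,0],[0,0,0,0,0,0]]' | tr '\n' ' '; echo; done
```

```text
t: 10.07 tcp_pos: [0.4886, 0.1803, 0.1471] ee_rot: [-180.0, 0.0, 80.2] contact_force: [-0.6, -2.5, -0.9] grip_width: 0.0426 grip_force: 64.9 
t: 10.4 tcp_pos: [0.4887, 0.1804, 0.1452] ee_rot: [180.0, 0.0, 80.2] contact_force: [-3.5, -2.6, 6.3] grip_width: 0.0422 grip_force: 65.8 
t: 10.73 tcp_pos: [0.4884, 0.1801, 0.1413] ee_rot: [-180.0, 0.1, 80.2] contact_force: [-3.2, -3.9, 2.2] grip_width: 0.0419 grip_force: 65.0
```

```bash
for i in 1 2 3 4; do python3 -m inch '[[0,0,-0.15,0,0,0],[0,0,-0.1,0,0,0],[0,0,0,0,0,0],[0,0,0,0,0,0]]' | tr '\n' ' '; echo; done
```

```text
t: 11.07 tcp_pos: [0.4883, 0.1803, 0.1377] ee_rot: [-179.9, 0.1, 80.2] contact_force: [-1.0, -3.3, -6.7] grip_width: 0.042 grip_force: 64.3 
t: 11.4 tcp_pos: [0.4886, 0.1804, 0.1368] ee_rot: [180.0, 0.0, 80.2] contact_force: [-4.6, -4.6, 1.7] grip_width: 0.0421 grip_force: 65.2 
t: 11.73 tcp_pos: [0.4887, 0.1805, 0.1352] ee_rot: [180.0, -0.0, 80.3] contact_force: [-6.1, -5.0, 8.0] grip_width: 0.0421 grip_force: 65.6 
t: 12.07 tcp_pos: [0.4888, 0.1802, 0.1344] ee_rot: [179.9, 0.0, 80.2] contact_force: [-9.0, -8.4, 18.5] grip_width: 0.042 grip_force: 66.7
```

It snapped (force dropped to -6.7 N), then the collar compressed and force rose steeply at the shoulder. I'll relieve the side load and press slightly more.

```bash
python3 -m inch '[[-0.1,-0.1,0,0,0,0],[-0.05,-0.05,-0.1,0,0,0],[0,0,0,0,0,0],[0,0,0,0,0,0]]' | tr '\n' ' '; echo;  python3 -m inch '[[0,0,-0.1,0,0,0],[0,0,0,0,0,0],[0,0,0,0,0,0],[0,0,0,0,0,0]]' | tr '\n' ' '; python3 -c "
from h import *
print(manip.state()['moment'])"
```

```text
t: 12.4 tcp_pos: [0.4887, 0.18, 0.1343] ee_rot: [179.7, -0.2, 80.3] contact_force: [-7.1, -2.9, 20.3] grip_width: 0.042 grip_force: 66.9 
t: 12.73 tcp_pos: [0.4887, 0.18, 0.1343] ee_rot: [179.7, -0.2, 80.3] contact_force: [-8.8, -4.1, 27.7] grip_width: 0.0424 grip_force: 67.4 [-0.59321963  2.34251186  0.0057233 ]
```

The z position stays at 134.3 mm (underside 119.9, shoulder 120) while force rose from 20 to 28 N, so it is hard down on the shoulder with no slip. I'll hold briefly and hand in.

```bash
python3 -m inch '[[0,0,0,0,0,0],[0,0,0,0,0,0],[0,0,0,0,0,0],[0,0,0,0,0,0],[0,0,0,0,0,0],[0,0,0,0,0,0]]' | tr '\n' ' '; python3 -c "
from h import *
print(manip.sign_off())"
```

```text
t: 13.23 tcp_pos: [0.4887, 0.18, 0.1342] ee_rot: [179.7, -0.2, 80.3] contact_force: [-9.4, -3.2, 26.6] grip_width: 0.0419 grip_force: 67.4 the job is handed in; nothing more can be done
None
```

I turned the brush head to its stop, lifted it out of the dock, snapped it onto the handle, and handed the job in at 13.2 s, still holding it down on the shoulder with about 27 N; that the collar is fully down is read from height and force, not from a final picture.

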